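# Slide a filled tin under the bay's height bar, or send it back

## Task

Take the long steel tin off the cutting board and slide it, lying flat on the rack's wooden base, endways under the steel bar. If its lid clears the bar, keep pushing gently until the tin meets the divider inside and leave it there; if the lid catches on the bar, do not force it: lay the tin flat on the cutting board again for repacking. Leave the two mills standing where they are.

Things in the scene. Friction and masses are not known exactly. Their poses are not given: they have to be found in the camera images.
- tin_center (a point): Long low steel tin, 160 (x) x 52 (y) x 36 mm, 0.2 to 0.37 kg, both ends alike. Point at its middle, 18 mm above the underside. Its lid (tin_lid: the top 14 mm, flush with the sides) may rest on overfull contents, stuck up to 7 mm too high (tin then 36 to 43 mm high): not measured, and it can be neither pressed down nor pulled up. Starts on the board.
- rack: Fixed wooden rack. Origin on the worktop under the middle of the steel bar; +x points into the bay, y across, z up. Base board 96 mm wide, 8 mm thick (the tin slides on its top), from x = -135 to +100 mm. Two side walls, 39.5 mm high above the base, form the bay from x = -4 mm inward; outside they are 79 mm apart.
- lane (a point): Point on top of the rack's base, mid-lane under the bar; axes as the rack. Lane 55 mm wide; its flared wooden lead-ins begin at x = -24 mm, 69 mm apart inside, 88 mm outside. An aluminium divider (its two black knobs reach 57 mm above the worktop) is clamped across the lane where it was last set: front face at any x from 47 to 69 mm, not measured. It stays put.
- bar: Rigid flat steel bar across the mouth of the bay, on the side walls: 10 mm wide along x, 82 mm long, 8 mm thick. Its underside is 39.5 mm above the rack's base (47.5 mm above the worktop), so a lid over 3.5 mm too high catches; its top is 55.5 mm above the worktop. Same origin and axes as the rack. The tin alone takes 1 to 3 N to slide on the base.
- board: Fixed wooden cutting board, 220 mm along its x, 340 mm along its y, 22 mm thick; origin at the centre of its underside, on the worktop.
- pepper_mill: Small turned wooden-looking mill, 29 mm thick, 97 mm high, standing loose; origin at the centre of its underside.
- salt_mill: Small turned grey mill, 29 mm thick, 97 mm high, standing loose; origin at the centre of its underside.

How it is judged:
On the way:
1. the tin, lying in the lane on the rack's base, has been pushed up until its lid meets the bar (if it is too high) or until it meets the divider (z of tin_center in the frame of rack below 0.03 m and y of tin_center in the frame of rack between -0.006 and 0.006 m and angle between the x axis of tin_center and the x axis of rack, either way round below 0.1 rad and ((value of joint tin_lid above 0.0028 m and contact force between tin and bar above 1 N) or contact force between tin and divider above 1 N)), for 0.1 s.
At the end, for the whole second after the job is handed in: Either the lid clears: the tin lies flat in the bay under the bar, within 3 mm of the divider. Or the lid is too high for the bar: the tin lies flat on the cutting board, its centre at least 40 mm inside the board's edges. Released and at rest (angle between tin_center's own z axis and vertical below 0.05 rad and linear speed of tin below 0.01 m/s and ((value of joint tin_lid below 0.005 m and z of tin_center in the frame of rack below 0.029 m and x of tin_center in the frame of divider above -0.083 m and angle between the x axis of tin_center and the x axis of rack, either way round below 0.08 rad) or (value of joint tin_lid above 0.0028 m and x of tin_center in the frame of board between -0.07 and 0.07 m and y of tin_center in the frame of board between -0.13 and 0.13 m and z of tin_center in the frame of board between 0.036 and 0.044 m))); the robot touches nothing.
It fails at once if the tin is pressed against the bar with more than 25 N (contact force between tin and bar above 25 N).
It fails at once if the tin is pressed against the divider with more than 25 N (contact force between tin and divider above 25 N).
It fails at once if a mill is shifted by more than 20 mm or tipped (distance of any of pepper_mill, salt_mill from where it was at the start of the episode above 0.02 m or angle between any of pepper_mill, salt_mill's own z axis and vertical above 0.3 rad).
It also fails if it takes over 59 s, if anything falls off the work surface, if the arm or the gripper's body presses on something with over 40 N, if the wrist force passes 120 N, or if a joint passes its speed limit or range.

## Robot

A 6-joint arm with a two-finger parallel gripper is mounted at the origin on the work surface; the furniture and walls round the work are solid. World frame = base frame: x ahead of the robot, y to its left, z up, the work surface at z = 0. Lengths are in m, angles in rad, forces in N, time in s.
With the tool pointing down it reaches from about 0.35 to 0.975 m from the base axis. Payload 4.9 kg.
Tool frame: the origin (TCP) lies at the very end of the fingers, on their centre line; the grasp point (between the pads) lies 19 mm behind it; z points along the fingers, y is the line along which they close (so a half turn about z gives the same grasp; the last joint's range is limited). The gripper opens to 85 mm and grips with 20 to 120 N. Pads are 22 mm wide; open, the fingers measure 114 mm over their backs; the gripper's body (76 mm by 85 mm) begins 54 mm behind the grasp point. The pads swing forward as they close: fully open they stand 13 mm farther back than shut.
Start: joints at [-1.276, 0.053, 1.613, -0, 1.476, -0.119], TCP at [0.251, -0.572, 0.231] pointing down, gripper open.
Joint ranges: [-3.01, 3.01], [-1.01, 2.22], [0.06, 2.58], [-1.02, 4.17], [0.09, 2.62], [-3.14, 3.14]. Speed limits (rad/s): [2.57, 2.57, 3.14, 3.14, 3.14, 3.14].

## Interface

Orientations are given as a unit quaternion [w, x, y, z].
In Python, from plant import manip, vision, order gives the robot as it stands.
- The arm moves only by the tool play_rows, never from a script. Its argument "steps" is a list that holds one entry, the list of rows, each a list of 6 numbers: the shift along the tool's x, y, z in mm, then the turn, a rotation vector about the tool's x, y, z in degrees. A call has 1 to 12 rows; each row is the pose to reach, as a shift and turn from the pose commanded when the call began, along the tool's axes at that moment; what a row does not reach only later rows make up. A row lasts 1/12 s, in which the tool goes at most 41.7 mm and 7.16 degrees, less where a joint would pass 70% of its speed; a pose out of reach is approached as far as the arm can. A call with a gripper value outside its range is refused whole. "claw" is the gripper's target within -1 to 1 (fully open at 1, half-way at 0, shut at -1), set as the call begins (left out, the last holds). The fingers move at their own pace and stop on an object; the grip force is fixed at half the most. Time passes only in rows, so rows that repeat a pose let the fingers close. It gives the time, the measured TCP pose, the force, the opening and the grip force at its end, in the units of the state.
- manip.state(): the state, without advancing time (a new reading comes with each control period).
- vision.grab_frame(name): name is "side" or "top" or "wrist"; returns (picture, depth): 420x560x3 uint8, blue, green, red; 420x560 float32, m along the optical axis (not along the pixel's ray), 0 where there is no reading.
- vision.camera_info(name): a dict with "K" (3x3 intrinsics, pixels), "eye" and "orientation" of the camera in the world; the wrist camera has in their place "T_tool_cam" (4x4, takes a point from camera to tool coordinates, whose origin is the TCP and whose axes are the flange's). Camera axes: x right, y down, z forward; pixel columns grow to the right and rows downward; lengths in m; the calibration is good to about 2 mm. A picture is of the moment at which its call begins: read the wrist's pose just before it. camera_info takes no time and is no camera call.
- order.job_done(): hands the job in; it is judged then, once.
The state is a dict: "time": time; "joint_pos": joint angles; "joint_vel": joint speeds; "joint_efforts": joint torques, N m; "tool_pos": TCP position; "tool_rot": TCP orientation; "contact_force": force on the tool from outside, world axes, zero at the start; "ft_torque": the same for the moment, N m; "gripper_width": opening from 0.0 (shut) to 1.0 (fully open); "grasp_force": force on a finger pad.
Only numpy, scipy, OpenCV 4.12 (cv2) and the standard library are available. Lean on these libraries where they do the work, as an engineer would, in place of code of your own. Each camera call takes 0.05 s, during which the arm holds its last target. There are 200 camera calls.

## Working session

There is one attempt and no reset: what is moved stays moved. The work goes in short steps, Python scripts to look and compute and a tool call to move; the robot and the scene stay as the last step left them, time stands still between calls to the robot, and variables do not carry over. Pictures are saved under pics/ and viewed, at most 10 in all, crops included, and the job is handed in when it is done.

Besides the shell and the picture viewer there is one more tool, called after "Request:" by a JSON object that holds its "fn" and its "kwargs". play_rows: Moves the arm, as the interface text tells. Its arguments: {"type":"object","properties":{"steps":{"type":"array"},"claw":{"type":"number"}},"required":["steps"]}

```bash
mkdir -p pics; ls
cat > h.py <<'E'
import numpy as np, cv2
from scipy.spatial.transform import Rotation as R
from plant import manip, vision, order
def q2R(q): return R.from_quat([q[1],q[2],q[3],q[0]]).as_matrix()
def grab(name):
    s=manip.state(); im,d=vision.grab_frame(name); ci=vision.camera_info(name)
    K=np.array(ci["K"])
    if name=="wrist":
        T=np.eye(4);T[:3,:3]=q2R(s["tool_rot"]);T[:3,3]=s["tool_pos"];T=T@np.array(ci["T_tool_cam"])
    else:
        T=np.eye(4);o=np.array(ci["orientation"]);T[:3,:3]=o if o.shape==(3,3) else q2R(o);T[:3,3]=ci["eye"]
    return im,d,K,T
def cloud(d,K,T):
    v,u=np.mgrid[:d.shape[0],:d.shape[1]]
    p=np.stack([(u-K[0,2])*d/K[0,0],(v-K[1,2])*d/K[1,1],d],-1)
    return p@T[:3,:3].T+T[:3,3]
def ray(u,v,z,K,T):
    r=T[:3,:3]@np.linalg.solve(K,[u,v,1.0]); return T[:3,3]+r*(z-T[2,3])/r[2]
E
python3 - <<'E'
from h import *
for n in("top","side"):
    im,d,K,T=grab(n); cv2.imwrite(f"pics/{n}0.png",im); np.savez(f"{n}0.npz",im=im,d=d,K=K,T=T); print(n,K.round(1).tolist(),T.round(3).tolist())
print(vision.camera_info("wrist")); print(manip.state())
E
```

```text
pics
top [[398.5, 0.0, 280.9], [0.0, 398.5, 209.7], [0.0, 0.0, 1.0]] [[-0.023, -0.997, 0.072, 0.424], [-1.0, 0.023, -0.002, -0.044], [0.0, -0.072, -0.997, 0.998], [0.0, 0.0, 0.0, 1.0]]
side [[496.6, 0.0, 280.7], [0.0, 496.6, 203.9], [0.0, 0.0, 1.0]] [[0.997, -0.039, 0.07, 0.39], [-0.08, -0.418, 0.905, -1.239], [-0.006, -0.908, -0.42, 0.631], [0.0, 0.0, 0.0, 1.0]]
{'K': array([[368.05549561,   0.        , 275.59922731],
       [  0.        , 368.05549561, 211.32220258],
       [  0.        ,   0.        ,   1.        ]]), 'T_tool_cam': array([[ 6.40732956e-04, -9.64558570e-01, -2.63868064e-01,
         6.73719695e-02],
       [ 9.99999754e-01,  6.93004027e-04, -1.05015263e-04,
        -5.95470460e-05],
       [ 2.84155002e-04, -2.63867932e-01,  9.64558777e-01,
        -1.43792759e-01],
       [ 0.00000000e+00,  0.00000000e+00,  0.00000000e+00,
         1.00000000e+00]])}
{'time': 0.1, 'joint_pos': array([-1.27598891e+00,  5.33166718e-02,  1.61414037e+00, -5.41007759e-06,
        1.47602408e+00, -1.19002625e-01]), 'joint_vel': array([ 0.00096488, -0.00152492, -0.00089919,  0.00103568,  0.00093909,
        0.00134892]), 'joint_efforts': array([ 3.88805056e-04, -3.94899631e+01, -3.71366215e+01, -6.62229490e-05,
        3.84962172e-03, -1.74654659e-06]), 'tool_pos': array([ 0.25114555, -0.57170528,  0.2301797 ]), 'tool_rot': array([-9.40353467e-04,  9.78670919e-01,  2.05432083e-01, -8.55759743e-05]), 'contact_force': array([-1.16062901, -0.36582105, -0.54259628]), 'ft_torque': array([0.02075676, 0.00830772, 0.03594367]), 'grasp_force': 0.0, 'gripper_width': 0.9991688510847879}
```

View pics/top0.png

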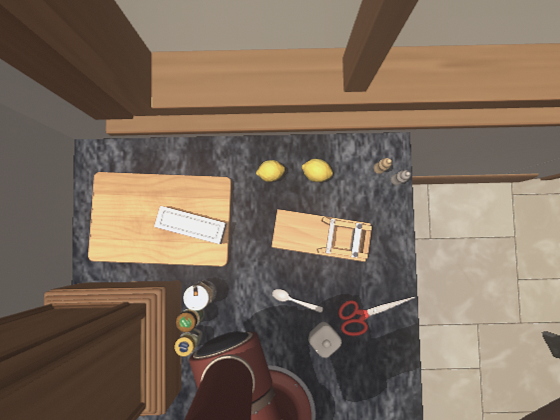

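View pics/side0.png

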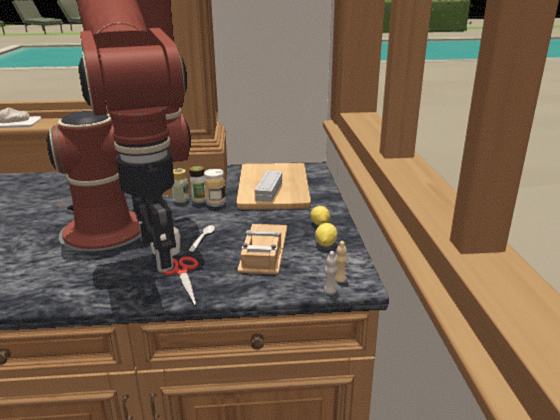

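Top view: the board is at about (160,220) with the tin on it at (190,224). The rack base spans (272..370, 210..260), with the bar at about (327,235) and the divider at about (357,240). The mills are at (384,165) and (402,177), clear of the work. The side view agrees.

Run:
```python
from h import *
z=np.load("top0.npz"); im,d,K,T=[z[k] for k in("im","d","K","T")]
P=cloud(d,K,T)
def reg(u0,u1,v0,v1):
    m=np.zeros(d.shape,bool); m[v0:v1,u0:u1]=1; return m&(d>0)
def rect(pts,name):
    r=cv2.minAreaRect((pts[:,:2]*1000).astype(np.float32)); print(name,len(pts),np.round(r[0],1),np.round(r[1],1),round(r[2],1),"zmed",np.median(pts[:,2]).round(4)); return r
b=reg(80,240,165,275)
hsv=cv2.cvtColor(im,cv2.COLOR_BGR2HSV)
print("worktop z",np.median(P[reg(240,265,200,280)][:,2]))
wood=b&(hsv[...,1]>70)&(hsv[...,2]>110)
print("boardz",np.median(P[wood][:,2]))
def plane(mask,z,name):
    mask=cv2.morphologyEx(mask.astype(np.uint8),cv2.MORPH_OPEN,np.ones((3,3)))
    c=max(cv2.findContours(mask,0,2)[0],key=cv2.contourArea)[:,0,:]
    pts=np.array([ray(u,v,z,K,T) for u,v in c]); return rect(pts,name),c
plane(wood,0.022,"board")
steel=b&(hsv[...,1]<70)&(P[...,2]>0.04)
print("tin z",np.percentile(P[steel][:,2],[5,50,95]))
r,c=plane(steel,0.06,"tin")
k=reg(265,378,203,268)
rw=k&(hsv[...,1]>70)&(hsv[...,2]>90)
plane(rw,0.008,"rack all")
base=rw&(np.arange(560)[None,:]<318); plane(base,0.008,"base left")
hi=k&(P[...,2]>0.03)
rect(P[hi],"high"); 
for lo,h in((.04,.05),(.05,.056),(.056,.07)): 
    m=k&(P[...,2]>lo)&(P[...,2]<h); 
    if m.sum()>3: rect(P[m],f"{lo}")
for n,(u,v) in dict(p=(384,165),s=(402,177)).items():
    m=reg(u-12,u+12,v-12,v+12)&(P[...,2]>0.03); print(n,P[m].mean(0))
cv2.imwrite("pics/crop.png",cv2.resize(im[195:275,145:385],None,fx=3.3,fy=3.3,interpolation=cv2.INTER_CUBIC))
```

```text
worktop z -0.001115679210476006
boardz 0.019790741567903003
board 172 [479.7 251.4] [340.6 220.5] 86.5 zmed 0.022
tin z [0.05491716 0.05782589 0.06053665]
tin 93 [461.9 169.7] [161.8  51.7] 73.9 zmed 0.06
rack all 69 [438.9 -95.5] [137.9  97.3] 80.0 zmed 0.008
base left 56 [440.8 -84.5] [115.6  97.3] 80.0 zmed 0.008
high 937 [ 421.5 -195.5] [117.8  84.9] 79.8 zmed 0.0475
0.04 636 [ 422.2 -196.1] [117.6  84.8] 80.7 zmed 0.0468
0.05 198 [ 421.8 -195.8] [109.5  81.1] 80.0 zmed 0.0533
0.056 54 [ 422.  -191.9] [74.6 75.7] 79.8 zmed 0.0569
p [ 0.59436313 -0.29157427  0.07132447]
s [ 0.56514824 -0.33271732  0.07185494]
```

View pics/crop.png

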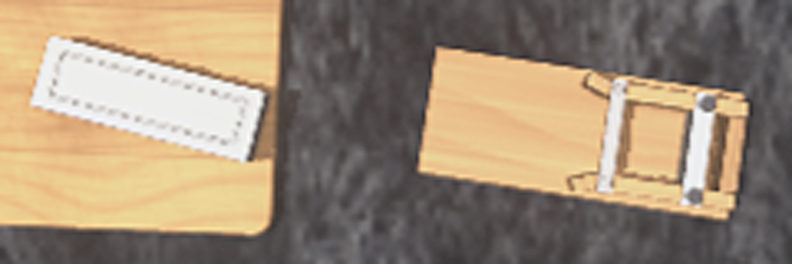

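```bash
cat >> h.py <<'E'
def goto(x,y,z,yaw):
    s=manip.state(); Rm=q2R(s["tool_rot"]); c,n=np.cos(np.radians(yaw)),np.sin(np.radians(yaw))
    G=np.array([[c,n,0],[n,-c,0],[0,0,-1.]])
    sh=Rm.T@(np.array([x,y,z])-np.array(s["tool_pos"]))*1000
    print("t",s["time"],"move",sh.round(1),R.from_matrix(Rm.T@G).as_rotvec(degrees=True).round(2),"F",np.round(s["contact_force"],1))
RO=np.array([0.4274,-0.1606]); RY=80.0
def rack(x,y=0):  # rack frame -> world xy
    a=np.radians(RY+180); return RO+np.array([np.cos(a)*x-np.sin(a)*y,np.sin(a)*x+np.cos(a)*y])
E
python3 -c "
from h import *
goto(.462,.170,.20,73.9)"
```

```text
t 0.1 move [ 491.3 -594.3   31.4] [ -0.1   -0.06 -50.19] F [-1.2 -0.4 -0.5]
```

Request:
{"fn": "play_rows", "kwargs": {"steps": [[[491,-595,30,0,0,-50],[491,-595,30,0,0,-50],[491,-595,30,0,0,-50],[491,-595,30,0,0,-50],[491,-595,30,0,0,-50],[491,-595,30,0,0,-50],[491,-595,30,0,0,-50],[491,-595,30,0,0,-50],[491,-595,30,0,0,-50],[491,-595,30,0,0,-50],[491,-595,30,0,0,-50],[491,-595,30,0,0,-50]]], "claw": 1}}

```text
time: 1.1
tool_pos: [0.3873, -0.0895, 0.2115]
tool_rot: [0.0, 0.8, 0.6, 0.0]
contact_force: [0.7, 0.7, 0.5]
gripper_width: 1.001
grasp_force: 0.0
```

```bash
python3 -c "
from h import *
goto(.462,.170,.20,73.9)"
```

```text
t 1.1 move [270.1  -1.3  11.5] [ 0.03  0.   -0.23] F [0.7 0.7 0.5]
```

Request:
{"fn": "play_rows", "kwargs": {"steps": [[[270,-1,11,0,0,0],[270,-1,11,0,0,0],[270,-1,11,0,0,0],[270,-1,11,0,0,0],[270,-1,11,0,0,0],[270,-1,11,0,0,0],[270,-1,11,0,0,0],[270,-1,11,0,0,0],[270,-1,11,0,0,0],[270,-1,11,0,0,0]]]}}

```text
time: 1.93
tool_pos: [0.4619, 0.1675, 0.2004]
tool_rot: [-0.0, 0.8, 0.6, -0.001]
contact_force: [0.3, 0.4, -0.2]
gripper_width: 1.004
grasp_force: 0.0
```

Run:
```python
from h import *
im,d,K,T=grab("wrist"); np.savez("w1.npz",im=im,d=d,K=K,T=T); cv2.imwrite("pics/w1.png",im)
P=cloud(d,K,T); hsv=cv2.cvtColor(im,cv2.COLOR_BGR2HSV)
m=(hsv[...,1]<70)&(P[...,2]>.035)&(P[...,2]<.08)&(d>0)
m=cv2.morphologyEx(m.astype(np.uint8),cv2.MORPH_OPEN,np.ones((5,5)))
c=max(cv2.findContours(m,0,2)[0],key=cv2.contourArea)[:,0,:]
pz=P[m>0][:,2]; print("z",np.percentile(pz,[5,50,95]))
b=(hsv[...,1]>80)&(abs(P[...,2]-.02)<.01)&(d>0); print("board z",np.median(P[b][:,2]),b.sum())
r=cv2.minAreaRect(np.array([ray(u,v,.060,K,T)[:2]*1000 for u,v in c],np.float32)); print(r, c.min(0),c.max(0))
goto(.462,.170,.20,73.9)
```

```text
z [0.03952717 0.05969137 0.06123795]
board z 0.021848715580404687 59993
((462.32720947265625, 172.62612915039062), (159.0945587158203, 51.4931755065918), 73.97193145751953) [239  86] [308 284]
t 1.9833 move [ 2.8 -0.8  0.6] [-0.03  0.03 -0.24] F [0.8 0.  0. ]
```

View pics/w1.png

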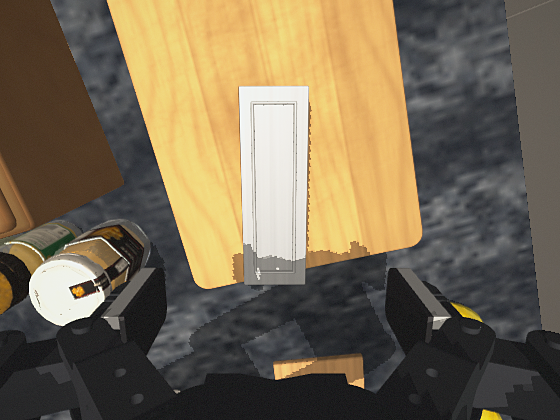

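The wrist view shows the tin at columns 239..308, rows 86..284, between the open fingers. It measures 159 x 51 mm at yaw 74°, and its top is about 38 mm above the board. I'll grasp it at the middle.

Request:
{"fn": "play_rows", "kwargs": {"steps": [[[4,-1,40,0,0,0],[4,-1,80,0,0,0],[4,-1,120,0,0,0],[4,-1,145,0,0,0],[4,-1,162,0,0,0],[4,-1,173,0,0,0],[4,-1,174,0,0,0],[4,-1,174,0,0,0],[4,-1,174,0,0,0]]]}}

```text
time: 2.73
tool_pos: [0.4638, 0.1719, 0.0286]
tool_rot: [0.001, 0.8, 0.599, 0.001]
contact_force: [0.2, 0.1, 0.8]
gripper_width: 0.996
grasp_force: 0.0
```

Request:
{"fn": "play_rows", "kwargs": {"steps": [[[0,0,0,0,0,0],[0,0,0,0,0,0],[0,0,0,0,0,0],[0,0,0,0,0,0],[0,0,0,0,0,0],[0,0,0,0,0,0],[0,0,0,0,0,0],[0,0,0,0,0,0]]], "claw": -1}}

```text
time: 3.4
tool_pos: [0.4636, 0.1723, 0.0283]
tool_rot: [0.0, 0.8, 0.6, 0.001]
contact_force: [0.2, -0.0, 6.4]
gripper_width: 0.597
grasp_force: 65.1
```

Request:
{"fn": "play_rows", "kwargs": {"steps": [[[0,0,-20,0,0,0],[0,0,-50,0,0,0],[0,0,-75,0,0,0],[-30,6,-75,0,0,-1],[-70,14,-75,0,0,-2],[-110,22,-75,0,0,-4],[-150,30,-75,0,0,-6],[-190,38,-75,0,0,-6],[-220,45,-75,0,0,-6],[-235,47,-75,0,0,-6],[-235,47,-75,0,0,-6],[-235,47,-75,0,0,-6]]]}}

```text
time: 4.4
tool_pos: [0.441, -0.0669, 0.1012]
tool_rot: [-0.001, 0.768, 0.64, -0.0]
contact_force: [0.3, 0.3, -1.7]
gripper_width: 0.604
grasp_force: 64.1
```

Run:
```python
from h import *
im,d,K,T=grab("wrist"); cv2.imwrite("pics/w2.png",im)
im2,d2,K2,T2=grab("top"); cv2.imwrite("pics/t2.png",cv2.resize(im2[180:290,220:400],None,fx=4,fy=4,interpolation=cv2.INTER_CUBIC))
P=cloud(d,K,T); np.savez("w2.npz",im=im,d=d,K=K,T=T)
p=rack(-95); goto(*p,.10,80)
```

```text
t 4.5 move [ 9.49033e+04 -4.12500e+02  6.01000e+01] [-0.07 -0.04 -0.25] F [ 0.1 -0.7 -1.6]
```

View pics/t2.png

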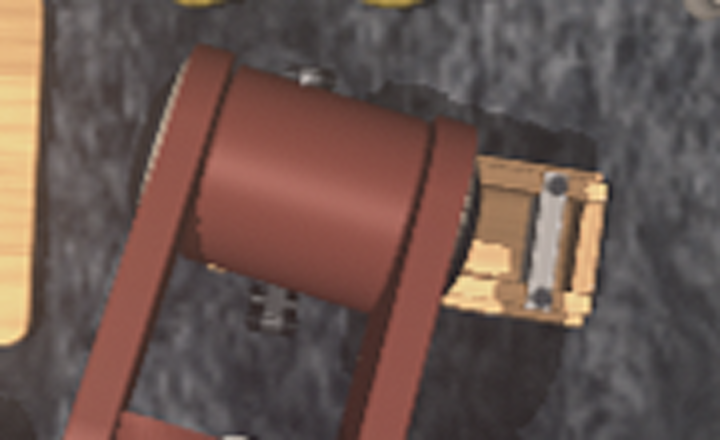

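View pics/w2.png

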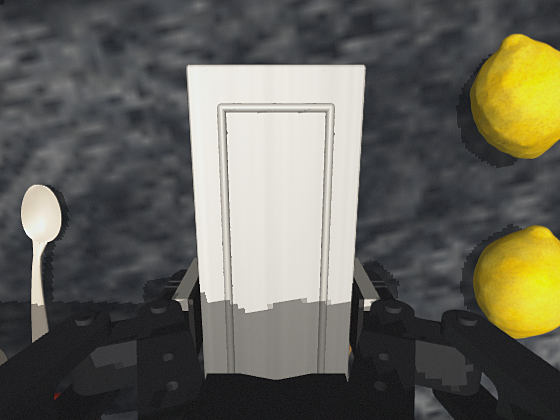

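The top view is blocked by the arm, though the divider shows at (548,240) in the crop. The wrist view shows the tin squarely held, columns 187..365. Lowering it onto the base.

Request:
{"fn": "play_rows", "kwargs": {"steps": [[[0,3,30,0,0,0],[0,3,60,0,0,0],[0,3,75,0,0,0],[0,3,81,0,0,0],[0,3,84,0,0,0],[0,3,84,0,0,0],[0,3,84,0,0,0]]]}}

```text
time: 5.08
tool_pos: [0.4457, -0.0671, 0.0191]
tool_rot: [0.001, 0.767, 0.641, 0.001]
contact_force: [0.5, 0.4, -1.4]
gripper_width: 0.594
grasp_force: 64.0
```

```bash
sed -i 's/np.cos(a)\*x-/np.cos(a)*x-/' h.py; python3 -c "
from h import *
goto(.4439,-.067,.0145,80)"
```

```text
t 5.0833 move [-0.2 -1.9  4.6] [ 0.12  0.02 -0.24] F [ 0.5  0.4 -1.4]
```

Request:
{"fn": "play_rows", "kwargs": {"steps": [[[0,-1,1,0,0,0],[0,-1,2,0,0,0],[0,-1,3,0,0,0],[0,-1,3,0,0,0],[0,-1,3,0,0,0]]]}}

```text
time: 5.5
tool_pos: [0.4437, -0.0672, 0.015]
tool_rot: [0.0, 0.768, 0.641, 0.0]
contact_force: [1.0, -0.4, -1.6]
gripper_width: 0.6
grasp_force: 64.0
```

Request:
{"fn": "play_rows", "kwargs": {"steps": [[[0,0,0.5,0,0,0],[0,0,1,0,0,0],[0,0,1,0,0,0],[0,0,1,0,0,0]]]}}

```text
time: 5.83
tool_pos: [0.4439, -0.0672, 0.0145]
tool_rot: [0.0, 0.768, 0.641, -0.0]
contact_force: [-3.9, 0.1, 5.6]
gripper_width: 0.599
grasp_force: 65.0
```

Request:
{"fn": "play_rows", "kwargs": {"steps": [[[0,0,0,0,0,0],[0,0,0,0,0,0],[0,0,0,0,0,0],[0,0,0,0,0,0],[0,0,-10,0,0,0],[0,0,-40,0,0,0],[0,0,-70,0,0,0],[0,0,-70,0,0,0],[35,0,-70,0,0,0],[75,0,-70,0,0,0],[112,0,-70,0,0,0],[112,0,-70,0,0,0]]], "claw": 1}}

```text
time: 6.83
tool_pos: [0.4643, 0.0478, 0.0847]
tool_rot: [-0.0, 0.766, 0.643, 0.001]
contact_force: [-0.7, 0.4, 0.5]
gripper_width: 1.004
grasp_force: 0.0
```

Request:
{"fn": "play_rows", "kwargs": {"steps": [[[0,0,0,0,0,0],[0,0,0,0,0,0],[0,0,0,0,0,0],[0,0,0,0,0,0],[0,0,0,0,0,0],[0,0,0,0,0,0]]], "claw": -1}}

```text
time: 7.33
tool_pos: [0.4636, 0.0423, 0.0839]
tool_rot: [0.0, 0.768, 0.64, -0.0]
contact_force: [-0.2, 0.9, 0.5]
gripper_width: 0.146
grasp_force: 0.0
```

Run:
```python
from h import *
im,d,K,T=grab("wrist"); 
a=grab("side"); cv2.imwrite("pics/b.png",np.hstack([cv2.resize(im,(400,300)),cv2.resize(a[0][180:300,180:340],(400,300))]))
p=rack(-.21); goto(*p,.020,80)
```

```text
t 7.4333 move [ 3.6 -0.4 63.9] [-0.   -0.   -0.35] F [ 0.5 -0.1  0.6]
```

View pics/b.png

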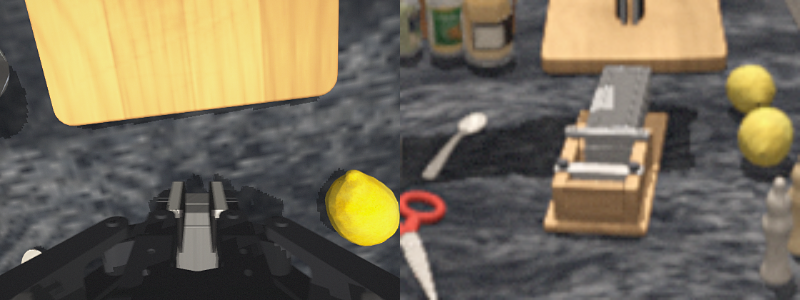

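The side view shows the tin flat on the base, lined up in the lane behind the bar. The wrist view shows the fingers nearly shut and clear of the board. Now descending behind the tin and starting the push.

Request:
{"fn": "play_rows", "kwargs": {"steps": [[[0,0,30,0,0,0],[0,0,55,0,0,0],[0,0,62,0,0,0],[0,0,62,0,0,0],[-4,0,62,0,0,0],[-8,0,62,0,0,0],[-12,0,62,0,0,0],[-15,0,62,0,0,0],[-17,0,62,0,0,0],[-19,0,62,0,0,0],[-21,0,62,0,0,0],[-21,0,62,0,0,0]]]}}

```text
time: 8.43
tool_pos: [0.4599, 0.0222, 0.022]
tool_rot: [0.0, 0.768, 0.641, 0.0]
contact_force: [0.0, 0.4, 1.0]
gripper_width: -0.004
grasp_force: 0.0
```

Request:
{"fn": "play_rows", "kwargs": {"steps": [[[-1,0,0,0,0,0],[-2,0,0,0,0,0],[-3,0,0,0,0,0],[-4,0,0,0,0,0]]]}}

```text
time: 8.77
tool_pos: [0.4593, 0.0186, 0.022]
tool_rot: [-0.0, 0.768, 0.641, 0.0]
contact_force: [-0.5, 1.0, 1.0]
gripper_width: -0.001
grasp_force: 0.8
```

Request:
{"fn": "play_rows", "kwargs": {"steps": [[[-1,0,0,0,0,0],[-2,0,0,0,0,0],[-3,0,0,0,0,0]]]}}

```text
time: 9.02
tool_pos: [0.4587, 0.0155, 0.022]
tool_rot: [0.0, 0.768, 0.641, 0.0]
contact_force: [1.0, 1.5, 0.1]
gripper_width: -0.006
grasp_force: 0.8
```

Request:
{"fn": "play_rows", "kwargs": {"steps": [[[-1,0,0,0,0,0],[-2,0,0,0,0,0],[-3,0,0,0,0,0]]]}}

```text
time: 9.27
tool_pos: [0.4581, 0.0125, 0.0219]
tool_rot: [0.0, 0.768, 0.641, 0.0]
contact_force: [0.5, 2.3, 1.5]
gripper_width: -0.001
grasp_force: 0.9
```

Request:
{"fn": "play_rows", "kwargs": {"steps": [[[-1,0,0,0,0,0],[-2,0,0,0,0,0],[-3,0,0,0,0,0]]]}}

```text
time: 9.52
tool_pos: [0.4576, 0.0096, 0.0219]
tool_rot: [0.0, 0.768, 0.641, 0.0]
contact_force: [0.2, 1.9, 0.9]
gripper_width: -0.002
grasp_force: 0.9
```

Request:
{"fn": "play_rows", "kwargs": {"steps": [[[-1,0,0,0,0,0],[-2,0,0,0,0,0]]]}}

```text
time: 9.68
tool_pos: [0.4572, 0.0076, 0.0219]
tool_rot: [-0.0, 0.768, 0.641, 0.0]
contact_force: [-0.5, 1.3, 1.7]
gripper_width: 0.002
grasp_force: 0.9
```

Request:
{"fn": "play_rows", "kwargs": {"steps": [[[-1,0,0,0,0,0],[-2,0,0,0,0,0],[-3,0,0,0,0,0]]]}}

```text
time: 9.93
tool_pos: [0.4566, 0.0047, 0.0219]
tool_rot: [-0.0, 0.768, 0.641, -0.0]
contact_force: [0.5, 1.8, 1.7]
gripper_width: -0.001
grasp_force: 0.9
```

Request:
{"fn": "play_rows", "kwargs": {"steps": [[[-1,0,0,0,0,0],[-2,0,0,0,0,0],[-3,0,0,0,0,0]]]}}

```text
time: 10.18
tool_pos: [0.4561, 0.0017, 0.0219]
tool_rot: [-0.0, 0.768, 0.641, -0.0]
contact_force: [0.1, 2.5, 2.1]
gripper_width: -0.006
grasp_force: 0.9
```

Request:
{"fn": "play_rows", "kwargs": {"steps": [[[-1,0,0,0,0,0],[-2,0,0,0,0,0],[-3,0,0,0,0,0]]]}}

```text
time: 10.43
tool_pos: [0.4555, -0.0013, 0.0219]
tool_rot: [-0.0, 0.768, 0.641, -0.0]
contact_force: [-0.0, 1.2, 1.0]
gripper_width: -0.001
grasp_force: 0.9
```

Request:
{"fn": "play_rows", "kwargs": {"steps": [[[-2,0,0,0,0,0],[-4,0,0,0,0,0],[-6,0,0,0,0,0],[-8,0,0,0,0,0],[-10,0,0,0,0,0]]]}}

```text
time: 10.85
tool_pos: [0.4537, -0.0112, 0.0219]
tool_rot: [-0.0, 0.768, 0.641, -0.0]
contact_force: [0.6, 2.2, 0.7]
gripper_width: -0.0
grasp_force: 0.9
```

Request:
{"fn": "play_rows", "kwargs": {"steps": [[[-2,0,0,0,0,0],[-4,0,0,0,0,0],[-6,0,0,0,0,0],[-8,0,0,0,0,0],[-10,0,0,0,0,0]]]}}

```text
time: 11.27
tool_pos: [0.4519, -0.021, 0.0218]
tool_rot: [-0.0, 0.768, 0.641, -0.0]
contact_force: [0.2, 1.2, 1.1]
gripper_width: 0.002
grasp_force: 0.9
```

Run:
```python
from h import *
a=grab("side"); cv2.imwrite("pics/s3.png",cv2.resize(a[0][200:290,220:310],None,fx=6,fy=6,interpolation=cv2.INTER_CUBIC))
```

```text
(no output)
```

View pics/s3.png

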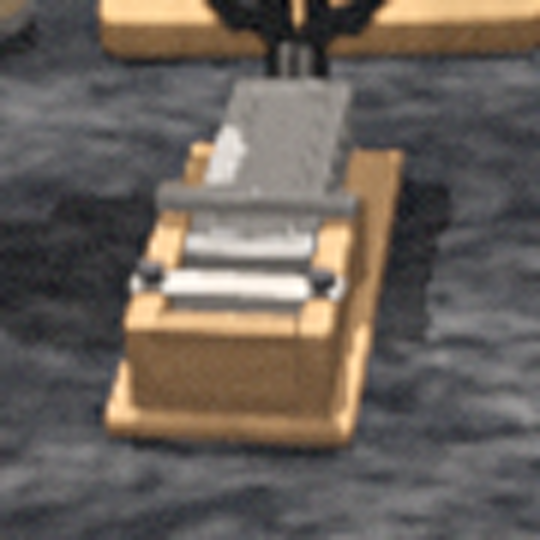

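The tin has passed under the bar: it shows between the bar (row 200) and the divider (row 285). The lid clears, so I'll keep pushing gently.

Request:
{"fn": "play_rows", "kwargs": {"steps": [[[-2,0,0,0,0,0],[-4,0,0,0,0,0],[-6,0,0,0,0,0],[-8,0,0,0,0,0],[-10,0,0,0,0,0]]]}}

```text
time: 11.73
tool_pos: [0.4501, -0.0309, 0.0218]
tool_rot: [-0.0, 0.768, 0.641, -0.0]
contact_force: [0.1, 2.4, 0.4]
gripper_width: 0.001
grasp_force: 0.8
```

Request:
{"fn": "play_rows", "kwargs": {"steps": [[[-1,0,0,0,0,0],[-2,0,0,0,0,0],[-3,0,0,0,0,0]]]}}

```text
time: 11.98
tool_pos: [0.4496, -0.0337, 0.0218]
tool_rot: [-0.0, 0.768, 0.641, -0.0]
contact_force: [0.2, 0.8, 0.7]
gripper_width: -0.004
grasp_force: 0.7
```

Request:
{"fn": "play_rows", "kwargs": {"steps": [[[-1,0,0,0,0,0],[-2,0,0,0,0,0]]]}}

```text
time: 12.15
tool_pos: [0.4493, -0.0357, 0.0219]
tool_rot: [-0.0, 0.768, 0.641, -0.0]
contact_force: [-0.1, 1.0, 1.4]
gripper_width: -0.002
grasp_force: 0.7
```

Request:
{"fn": "play_rows", "kwargs": {"steps": [[[-1,0,0,0,0,0],[-2,0,0,0,0,0]]]}}

```text
time: 12.32
tool_pos: [0.4489, -0.0376, 0.0218]
tool_rot: [-0.0, 0.768, 0.641, -0.0]
contact_force: [-0.6, 1.1, 1.0]
gripper_width: 0.001
grasp_force: 0.7
```

Request:
{"fn": "play_rows", "kwargs": {"steps": [[[-0.7,0,0,0,0,0],[-1.5,0,0,0,0,0]]]}}

```text
time: 12.48
tool_pos: [0.4486, -0.0391, 0.0218]
tool_rot: [-0.0, 0.768, 0.641, -0.0]
contact_force: [-0.8, 0.8, -0.2]
gripper_width: -0.001
grasp_force: 0.7
```

Request:
{"fn": "play_rows", "kwargs": {"steps": [[[-0.7,0,0,0,0,0],[-1.5,0,0,0,0,0]]]}}

```text
time: 12.65
tool_pos: [0.4484, -0.0406, 0.0218]
tool_rot: [-0.0, 0.768, 0.641, -0.0]
contact_force: [-0.1, 1.5, 1.7]
gripper_width: 0.001
grasp_force: 0.6
```

Request:
{"fn": "play_rows", "kwargs": {"steps": [[[-0.7,0,0,0,0,0],[-1.5,0,0,0,0,0]]]}}

```text
time: 12.82
tool_pos: [0.4481, -0.0421, 0.0218]
tool_rot: [-0.0, 0.768, 0.641, -0.0]
contact_force: [-0.2, 1.2, -0.2]
gripper_width: -0.002
grasp_force: 0.6
```

Request:
{"fn": "play_rows", "kwargs": {"steps": [[[-0.7,0,0,0,0,0],[-1.5,0,0,0,0,0]]]}}

```text
time: 12.98
tool_pos: [0.4478, -0.0435, 0.0218]
tool_rot: [-0.0, 0.768, 0.641, -0.0]
contact_force: [-0.1, 1.6, 0.6]
gripper_width: -0.001
grasp_force: 0.6
```

Request:
{"fn": "play_rows", "kwargs": {"steps": [[[-0.7,0,0,0,0,0],[-1.5,0,0,0,0,0]]]}}

```text
time: 13.15
tool_pos: [0.4476, -0.045, 0.0219]
tool_rot: [0.0, 0.768, 0.641, -0.0]
contact_force: [0.9, 1.6, -0.3]
gripper_width: 0.002
grasp_force: 0.6
```

Request:
{"fn": "play_rows", "kwargs": {"steps": [[[-0.7,0,0,0,0,0],[-1.3,0,0,0,0,0]]]}}

```text
time: 13.32
tool_pos: [0.4474, -0.0463, 0.0219]
tool_rot: [-0.0, 0.768, 0.641, -0.0]
contact_force: [0.5, 0.3, 0.3]
gripper_width: 0.003
grasp_force: 0.6
```

Request:
{"fn": "play_rows", "kwargs": {"steps": [[[-0.7,0,0,0,0,0],[-1.5,0,0,0,0,0]]]}}

```text
time: 13.48
tool_pos: [0.4472, -0.047, 0.0218]
tool_rot: [-0.001, 0.768, 0.641, 0.001]
contact_force: [0.5, 7.2, 1.3]
gripper_width: 0.002
grasp_force: 3.7
```

Request:
{"fn": "play_rows", "kwargs": {"steps": [[[-0.7,0,0,0,0,0],[-1.3,0,0,0,0,0]]]}}

```text
time: 13.65
tool_pos: [0.4471, -0.047, 0.0219]
tool_rot: [-0.002, 0.768, 0.64, 0.002]
contact_force: [1.3, 11.8, 1.6]
gripper_width: -0.003
grasp_force: 6.1
```

It has stopped against the divider at about 12 N. The front is at about x = 56 mm, which agrees with the 55 mm I read from the picture. I'll hold briefly, then retreat.

Request:
{"fn": "play_rows", "kwargs": {"steps": [[[0,0,0,0,0,0],[0,0,0,0,0,0],[5,0,0,0,0,0],[20,0,0,0,0,0],[35,0,0,0,0,0],[40,0,-30,0,0,0],[60,0,-70,0,0,0],[100,0,-110,0,0,0],[140,0,-130,0,0,0],[180,0,-130,0,0,0],[180,0,-130,0,0,0],[180,0,-130,0,0,0]]]}}

```text
time: 14.65
tool_pos: [0.4803, 0.1308, 0.1538]
tool_rot: [0.001, 0.766, 0.643, 0.001]
contact_force: [0.7, 0.6, -0.4]
gripper_width: 0.001
grasp_force: 0.0
```

Run:
```python
from h import *
a=grab("side"); t=grab("top")
cv2.imwrite("pics/s4.png",np.hstack([cv2.resize(a[0][200:290,220:310],(400,400),interpolation=cv2.INTER_CUBIC),cv2.resize(t[0][190:280,285:375],(400,400),interpolation=cv2.INTER_CUBIC)]))
print(manip.state()["contact_force"],manip.state()["time"])
```

```text
[0.02942088 0.24557987 0.0993541 ] 14.75
```

View pics/s4.png

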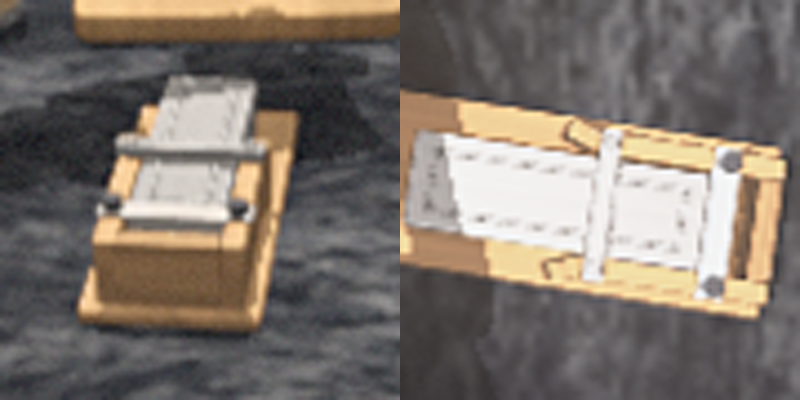

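Both views show the tin flat in the lane, under the bar and up against the divider. In the right-hand view the tin's end is at about column 705, touching the divider's front face. The arm is clear, so I'm handing in.

```bash
python3 -c "
from h import *
print(order.job_done())"
```

```text
the job is handed in; nothing more can be done
None
```

The lid cleared the bar, so I slid the tin flat under it until it met the divider (about 12 N at the wrist), left it there and handed the job in; the arm is clear and never went near the mills.

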